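# Clip the tube insert into its rack

## Task

Pick up the metal tube insert by its handle and slide its two ears down between the spring clips in the slots of the white rack, until it lies flat on the rack's ledges at both ends; then let go of it. Feel for the ledges, because they are set to a different height each time, and press gently: more than about 40 N would bend the clips. Leave the glassware and bottles around it where they stand.

Things in the scene. Friction and masses are not known exactly. Their poses are not given: they have to be found in the camera images.
- insert: Tube insert: dark steel plate 110 mm long (its x) x 64 wide (y) x 6 thick with eight 18 mm holes, 0.2 to 0.33 kg, lying flat on the bench. In the middle of each short end an ear sticks out along x, 13 mm long, 16 wide, 6 thick. A bar handle stands on its middle. The same after half a turn, so either way round fits. Origin: centre of the plate's underside; z up.
- handle_top (a point): Centre of the top of the insert's solid bar handle: 44 mm long (along the insert's x), 10 mm wide (y), rising 36 mm above the plate; its top is 42 mm above the insert's underside.
- ear_tip (a point): Tip of the ear at the insert's +x end, on the underside, 68 mm from the insert's origin; the other ear's tip is 136 mm away at the -x end.
- rack: White rack fixed to the bench: base 156 (its x) x 84 (y) x 10 mm with an 80 mm wide, 68 mm tall end frame standing on it at each end; frame tops 78 mm above the bench. The frames' inner faces are 113 mm apart (1.5 mm play at each end of the plate); the long sides are open. Origin: centre of the base's underside; x runs from slot to slot, z up.
- slot0 (a point): Top of the upright slot in the rack's -x end frame, 78 mm above the bench. The slot is open at the top and towards the other frame, 14 mm deep along x, 23.6 mm wide. The ear slides down in it from above. The frames' inner top edges beside the slots are bevelled (4 mm wide, from 72 mm up) to lead the ends of the plate in.
- slot1 (a point): The same at the +x end. Both sides of each slot carry a spring clip, a steel leaf: 13.8 mm between the pair at rest, each yields 2.3 mm outwards (2.5 N per mm); tops flare to about 20 mm apart at 66 to 76 mm above the bench, so centre the ear within 1.2 mm. All clips together drag on the insert with 4 to 10 N, more than its weight: it must be pushed all the way.
- rack_floor (a point): Top of the rack's base, 10 mm up, at its centre. Above it, inside each end, lies a grey ledge; both tops are at one height, anywhere from 17 to 41 mm above the bench, different each time and not measured. They are clamped and rigid: felt as a sharp rise of force over the clips' drag. The insert is home with its underside on both; more than 40 N on the rack bends the clips.
- dish: Open glass dish, 84 mm across, 16 mm tall, standing on the bench between the rack and the insert; to be left where it is. Origin: centre of its underside.
- flask: Conical glass flask, 84 mm across at the foot, 122 mm tall, standing on the bench beyond the middle of the work area; to be left where it is. Origin: centre of its underside.
- beaker: Glass beaker, 68 mm across, 85 mm tall, standing on the bench near the robot; to be left where it is. Origin: centre of its underside.
- reagent: Amber bottle with black cap, 60 mm across, about 130 mm tall, standing on the bench at the right; to be left where it is. Origin: centre of its underside.
- squeeze: White plastic bottle, 64 mm across, about 160 mm tall, standing on the bench at the right, near the robot; to be left where it is. Origin: centre of its underside.
- slidebox: Closed grey box, 85 x 60 x 28 mm, standing on the bench at the left, near the robot; to be left where it is. Origin: centre of its underside.
- dish2: Open glass dish, 90 mm across, 16 mm tall, standing on the bench at the far left; to be left where it is. Origin: centre of its underside.
- vial: Small amber jar, 28 mm across, 55 mm tall, standing on the bench at the far right; to be left where it is. Origin: centre of its underside.

How it is judged:
By the outcome, as a careful person would: the job done as asked, in the order asked, and still so for the second after the job is handed in, with the robot touching nothing.
It also fails if it takes over 72 s, if anything falls off the work surface, if the arm or the gripper's body presses on something with over 40 N, if the wrist force passes 120 N, or if a joint passes its speed limit or range.

## Robot

A 6-joint arm with a two-finger parallel gripper is mounted at the origin on the work surface. World frame = base frame: x ahead of the robot, y to its left, z up, the work surface at z = 0. Lengths are in mm, angles in rad, forces in N, time in s.
With the tool pointing down it reaches from about 275 to 1000 mm from the base axis. Payload 8.4 kg.
Tool frame: the origin (TCP) lies at the centre of the arm's flange, where the gripper is bolted on; the fingertips stand 173 mm ahead of it and the grasp point (between the pads) lies 155 mm ahead of it; z points along the fingers, y is the direction in which the jaws open and shut (so a half turn about z gives the same grasp; the last joint's range is limited). The gripper opens to 85 mm and grips with 20 to 120 N. Pads are 22 mm wide; open, the fingers measure 114 mm over their backs; the gripper's body (76 mm by 85 mm) begins 54 mm behind the grasp point. The pads swing forward as they close: fully open they stand 13 mm farther back than shut.
Start: joints at [1.195, 0.353, 1.633, -0, 1.155, -0.002], TCP at [228.221, 581.846, 404.681] pointing down, gripper open.
Joint ranges: [-2.63, 2.63], [-0.92, 2.1], [0.06, 2.66], [-1.3, 4.44], [0, 2.69], [-3.02, 3.02]. Speed limits (rad/s): [2.22, 2.22, 2.79, 3.14, 3.14, 3.14].

## Interface

Orientations are given as a unit quaternion [x, y, z, w].
In Python, from rig import r gives the robot as it stands.
- The arm moves only by the tool servo_tool, never from a script. Its argument "deltas" is a list that holds one entry, the list of rows, each a list of 7 numbers: the shift along the tool's x, y, z in units of 20 cm (1.0 is 20 cm), then the turn, a rotation vector about the tool's x, y, z in units of 2 pi rad (1.0 is 2 pi rad), then the opening, from -1 (shut) to 1 (fully open). A call has 1 to 10 rows; each row is the pose to reach, as a shift and turn from the pose measured when the call began, along the tool's axes at that moment, turning the shorter way round; what a row does not reach only later rows make up. A row lasts 1/12 s, in which the tool goes at most 41.7 mm and 7.16 degrees, less where a joint would pass 70% of its speed; a pose out of reach is approached as far as the arm can. A call with a number of a shift or a turn outside -1 to 1 is refused whole. A call with a gripper value outside its range is refused whole. The fingers move at their own pace and stop on an object; the grip force is fixed at half the most. Time passes only in rows, so rows that repeat a pose let the fingers close. It gives the time, the measured TCP pose, the force and the opening at its end, in the units of the state.
- r.state(): the state, without advancing time (a new reading comes with each control period).
- r.get_image(name): name is "scene" or "top" or "wrist"; returns the picture (384x512x3 uint8, red, green, blue); there is no depth.
- r.camera_params(name): a dict with "vertical_fov" (degrees; the focal length in pixels is half the picture's height over the tangent of half this angle, whatever the lens; pixels are square), "cx", "cy" (the principal point, pixels), "dist_coeffs" ([k1, k2, p1, p2, k3] as OpenCV has them; the pictures are not rectified), "view" (4x4, takes a point from world to camera coordinates); the wrist camera has in their place "mount" (4x4, takes a point from camera to tool coordinates, whose origin is the TCP and whose axes are the flange's). Camera axes: x right, y up, looking along -z (the intrinsics and any distortion apply to the point x, -y, -z); pixel columns grow to the right and rows downward; lengths in mm; the calibration is good to about 2 mm. A picture is of the moment at which its call begins: read the wrist's pose just before it. camera_params takes no time and is no camera call.
- r.job_done(): hands the job in, once; it reports no verdict.
The state is a dict: "time": time; "joints": joint angles; "dq": joint speeds; "effort": joint torques, N m; "position": TCP position; "orientation": TCP orientation; "force": force on the tool from outside, world axes, zero at the start; "wrist_torque": the same for the moment, N m; "grip_width": opening from 0.0 (shut) to 1.0 (fully open).
Only numpy, scipy, OpenCV 4.12 (cv2) and the standard library are available. Lean on these libraries where they do the work, as an engineer would, in place of code of your own. Each camera call takes 0.05 s, during which the arm holds its last target.

## Working session

There is one attempt and no reset: what is moved stays moved. The work goes in short steps, Python scripts to look and compute and a tool call to move; the robot and the scene stay as the last step left them, time stands still between calls to the robot, and variables do not carry over. Pictures are saved under pics/ and viewed, and the job is handed in when it is done.

Besides the shell and the picture viewer there is one more tool, called after "Emit:" by a JSON object that holds its "api" and its "payload", one argument or row to a line. servo_tool: Moves the arm, as the interface text tells. Shifts and turns lie within -1 to 1; 1 stands for 20 cm of shift or 2 pi rad of turn. Its arguments: {"type":"object","properties":{"deltas":{"type":"array","items":{"type":"array","items":{"type":"array","items":{"type":"number","minimum":-1,"maximum":1}}}}},"required":["deltas"]}

```bash
mkdir -p pics; ls; python3 - <<'E'
from rig import r
import cv2
s=r.state();print(s)
for n in("scene","top","wrist"):
    im=r.get_image(n);cv2.imwrite(f"pics/{n}0.png",im[:,:,::-1]);print(n,r.camera_params(n))
E
```

```text
pics
{'time': 0.0, 'joints': array([ 1.19458195e+00,  3.53689402e-01,  1.63417877e+00, -2.20689077e-05,
        1.15519820e+00, -2.39568289e-03]), 'dq': array([-0.00058587,  0.00164378, -0.00073126,  0.00037243, -0.00090432,
       -0.00028735]), 'effort': array([-4.33331679e-04, -6.05258989e+01, -3.42068803e+01, -4.14000363e-05,
        9.61326412e-03, -2.62431143e-05]), 'position': array([228.14224694, 581.60517804, 403.91663728]), 'orientation': array([ 1.85818529e-01,  9.82583804e-01, -7.25591760e-04, -1.28747415e-04]), 'force': array([-0.21334539,  0.00894247, -0.60894735]), 'wrist_torque': array([ 0.04623838,  0.03566869, -0.00715645]), 'grip_width': 1.001721500399554}
scene {'vertical_fov': 42.23516806418206, 'cx': 249.45814641125025, 'cy': 197.12482915920202, 'dist_coeffs': array([-0.09881183,  0.        ,  0.        ,  0.        ,  0.        ]), 'view': array([[-4.87677154e-01,  8.73020579e-01,  2.46215455e-03,
         2.82636122e+02],
       [-6.46268813e-01, -3.62904810e-01,  6.71294809e-01,
         3.28287967e+02],
       [ 5.86947711e-01,  3.25783928e-01,  7.41186358e-
[... 477 characters left out ...]
       [-7.32500630e-02, -1.75991872e-02,  9.97158311e-01,
        -1.23635885e+03],
       [ 0.00000000e+00,  0.00000000e+00,  0.00000000e+00,
         1.00000000e+00]])}
wrist {'vertical_fov': 63.96270489132795, 'cx': 260.27490822788843, 'cy': 193.17883880873322, 'dist_coeffs': array([0.02087476, 0.        , 0.        , 0.        , 0.        ]), 'mount': array([[-5.53220084e-04,  9.64870457e-01,  2.62725513e-01,
         6.72812163e+01],
       [ 9.99999829e-01,  5.83293367e-04, -3.64736087e-05,
        -4.10336980e-01],
       [-1.88438356e-04,  2.62725448e-01, -9.64870615e-01,
         3.09638915e+01],
       [ 0.00000000e+00,  0.00000000e+00,  0.00000000e+00,
         1.00000000e+00]])}
```

View pics/scene0.png

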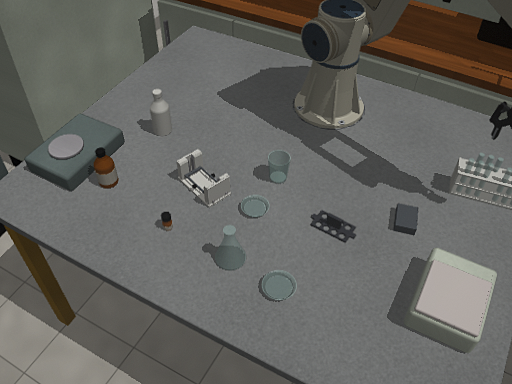

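View pics/top0.png

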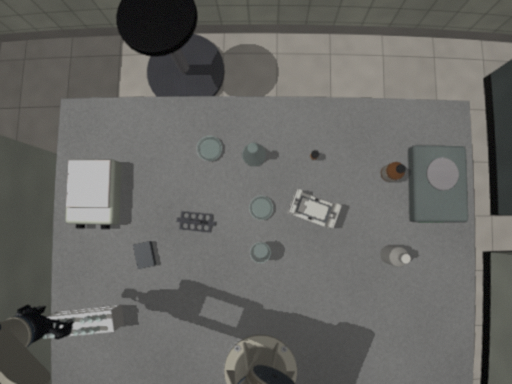

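View pics/wrist0.png

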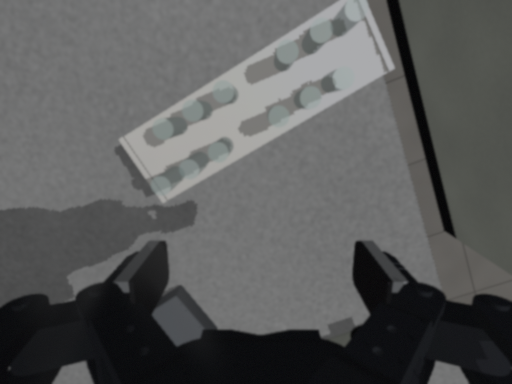

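The top view shows the insert at about (197,221), the rack at (316,208), the dish at (262,208), the beaker at (261,251) and the flask at (254,153). The wrist view shows only the tube rack and the fingers.

```bash
cat > h.py <<'E'
from rig import r
import numpy as np, cv2
from scipy.spatial.transform import Rotation as R
def K(p): 
    f=192/np.tan(np.radians(p["vertical_fov"]/2)); return np.array([[f,0,p["cx"]],[0,f,p["cy"]],[0,0,1.]])
def cam2world(n,pos=None,q=None):
    p=r.camera_params(n)
    if n!="wrist": return p,np.linalg.inv(p["view"])
    T=np.eye(4);T[:3,:3]=R.from_quat(q).as_matrix();T[:3,3]=pos
    return p,T@p["mount"]
def cast(n,uv,z,pos=None,q=None):
    p,C=cam2world(n,pos,q)
    u=cv2.undistortPoints(np.array(uv,float).reshape(-1,1,2),K(p),p["dist_coeffs"]).reshape(-1,2)
    d=np.c_[u[:,0],-u[:,1],-np.ones(len(u))]@C[:3,:3].T; o=C[:3,3]
    return o+d*((z-o[2])/d[:,2])[:,None]
def proj(n,P,pos=None,q=None):
    p,C=cam2world(n,pos,q); c=(np.atleast_2d(P)-C[:3,3])@C[:3,:3]
    c=c*[1,-1,-1]
    return cv2.projectPoints(c,np.zeros(3),np.zeros(3),K(p),p["dist_coeffs"])[0].reshape(-1,2)
E
python3 - <<'E'
from h import *
np.set_printoptions(suppress=True,precision=1)
print("insert",cast("top",[[197,221],[179,220],[215,223]],6))
print("rack",cast("top",[[316,208]],40))
for n,uv,z in(("dish",(262,208),8),("beaker",(261,251),60),("flask",(253,152),60),("vial",(315,155),40),("reagent",(396,171),80),("squeeze",(400,256),100),("box",(145,255),20),("dish2",(210,149),8)): print(n,cast("top",[uv],z))
im=cv2.imread("pics/top0.png")
cv2.imwrite("pics/t1.png",cv2.resize(im[170:270,150:370],None,fx=3.6,fy=3.6,interpolation=cv2.INTER_CUBIC))
E
```

```text
insert [[504.8 223.5   6. ]
 [507.4 286.1   6. ]
 [498.8 161.3   6. ]]
rack [[ 552.5 -179.    40. ]]
dish [[551.9   1.    8. ]]
beaker [[410.    2.2  60. ]]
flask [[735.3  32.3  60. ]]
vial [[ 730.8 -175.8   40. ]]
reagent [[ 674.3 -436.9   80. ]]
squeeze [[ 400.2 -439.6  100. ]]
box [[386.3 398.   20. ]]
dish2 [[754.7 183.8   8. ]]
```

View pics/t1.png

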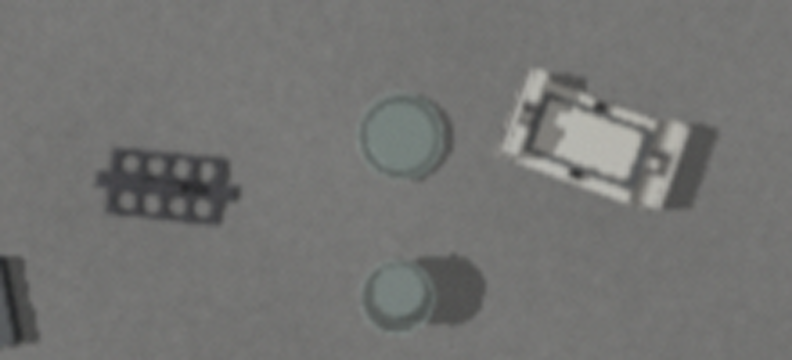

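Emit:
{"api": "servo_tool", "payload": {
  "deltas": [
    [[-0.97, -0.58, 0.1, 0, 0, 0.1, 1], [-0.97, -0.58, 0.1, 0, 0, 0.1, 1], [-0.97, -0.58, 0.1, 0, 0, 0.1, 1], [-0.97, -0.58, 0.1, 0, 0, 0.1, 1], [-0.97, -0.58, 0.1, 0, 0, 0.1, 1], [-0.97, -0.58, 0.1, 0, 0, 0.1, 1], [-0.97, -0.58, 0.1, 0, 0, 0.1, 1], [-0.97, -0.58, 0.1, 0, 0, 0.1, 1]]
  ]
}}

```text
time: 0.82
position: [366.9, 402.1, 384.2]
orientation: [0.481, 0.877, -0.001, -0.0]
force: [-0.8, 0.8, 0.4]
grip_width: 1.002
```

```bash
cat >> h.py <<'E'
def plan(target,head):  # head: desired tool-x heading deg; tool straight down
    s=r.state();Rm=R.from_quat(s["orientation"])
    h=np.radians(head);x=np.array([np.cos(h),np.sin(h),0]);z=np.array([0,0,-1.]);y=np.cross(z,x)
    Rt=R.from_matrix(np.c_[x,y,z])
    d=Rm.inv().apply(np.array(target)-s["position"])/200
    w=(Rm.inv()*Rt).as_rotvec()/(2*np.pi)
    print("t",round(s["time"],2),"pos",s["position"].round(1),"F",s["force"].round(1),"grip",round(s["grip_width"],3),"j",s["joints"].round(2))
    X=Rm.as_matrix();print("xhead",np.degrees(np.arctan2(X[1,0],X[0,0])).round(2),"d",d.round(4),"w",w.round(5))
E
python3 -c "
from h import *
plan([505,223,350],86)"
```

```text
t 0.82 pos [366.9 402.1 384.2] F [-0.8  0.8  0.4] grip 1.002 j [ 0.83  0.25  1.83 -0.    1.07  0.26]
xhead 122.47 d [-1.1261  0.1018  0.1712] w [-0.00016  0.00013  0.10131]
```

Emit:
{"api": "servo_tool", "payload": {
  "deltas": [
    [[-1.0, 0.1, 0.17, 0, 0, 0.101, 1], [-1.0, 0.1, 0.17, 0, 0, 0.101, 1], [-1.0, 0.1, 0.17, 0, 0, 0.101, 1], [-1.0, 0.1, 0.17, 0, 0, 0.101, 1], [-1.0, 0.1, 0.17, 0, 0, 0.101, 1], [-1.0, 0.1, 0.17, 0, 0, 0.101, 1], [-1.0, 0.1, 0.17, 0, 0, 0.101, 1], [-1.0, 0.1, 0.17, 0, 0, 0.101, 1], [-1.0, 0.1, 0.17, 0, 0, 0.101, 1]]
  ]
}}

```text
time: 1.57
position: [490.5, 245.5, 350.4]
orientation: [0.73, 0.684, -0.0, -0.0]
force: [-0.2, 0.0, -0.3]
grip_width: 1.002
```

```bash
python3 -c "
from h import *
plan([505,223,350],86)
im=r.get_image('wrist');cv2.imwrite('pics/w1.png',im[:,:,::-1])"
```

```text
t 1.57 pos [490.5 245.5 350.4] F [-0.2  0.  -0.3] grip 1.002 j [ 0.46  0.3   1.85 -0.    1.    0.53]
xhead 86.29 d [-0.1078  0.0796  0.002 ] w [-1.2e-04  9.0e-05  8.1e-04]
```

View pics/w1.png

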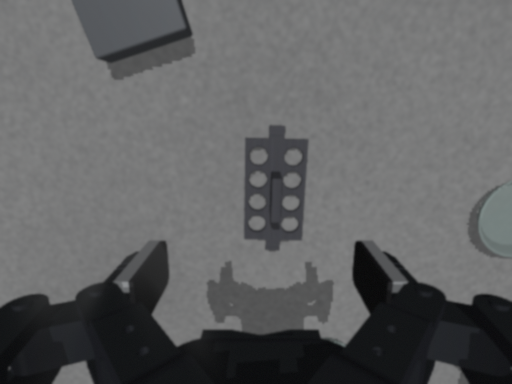

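The wrist view shows the insert upright at about (275,188), with its ear tips near (277,125) and (272,250). I'll measure it next.

```bash
python3 - <<'E'
from h import *
np.set_printoptions(suppress=True,precision=2)
im=cv2.imread("pics/w1.png");s=r.state();pos,q=s["position"],s["orientation"]
g=cv2.cvtColor(im,cv2.COLOR_BGR2GRAY)
m=np.zeros_like(g);x0,y0,x1,y1=225,110,330,260
m[y0:y1,x0:x1]=(g[y0:y1,x0:x1]<82)*255
c,hr=cv2.findContours(m,cv2.RETR_CCOMP,cv2.CHAIN_APPROX_NONE)
i=max(range(len(c)),key=lambda k:cv2.contourArea(c[k]))
print(cv2.contourArea(c[i]),cv2.boundingRect(c[i]))
w=cast("wrist",c[i].reshape(-1,2),6,pos,q)[:,:2].astype(np.float32)
rr=cv2.minAreaRect(w);print("rect",rr)
hs=[k for k in range(len(c)) if hr[0][k][3]==i and cv2.contourArea(c[k])>30]
hc=np.array([[cv2.moments(c[k])["m10"]/cv2.moments(c[k])["m00"],cv2.moments(c[k])["m01"]/cv2.moments(c[k])["m00"]] for k in hs])
W=cast("wrist",hc,3,pos,q)[:,:2];print(len(hs),W,W.mean(0))
e=cast("wrist",[[277,125.5],[272,250.5]],6,pos,q);print(e,e.mean(0),np.linalg.norm(e[0]-e[1]),np.degrees(np.arctan2(*(e[0]-e[1])[[1,0]])))
cv2.imwrite("pics/m1.png",cv2.resize(m[100:270,210:340],None,fx=3,fy=3))
E
```

```text
6115.5 (245, 126, 63, 125)
rect ((502.9169921875, 227.38238525390625), (135.13632202148438, 62.37214279174805), 84.72010040283203)
8 [[517.28 189.29]
 [481.59 192.76]
 [519.43 213.55]
 [483.7  216.93]
 [521.67 238.12]
 [486.19 241.59]
 [523.79 262.47]
 [488.54 265.51]] [502.77 227.53]
[[509.12 295.02   6.  ]
 [496.66 159.56   6.  ]] [502.89 227.29   6.  ] 136.03412448895648 84.74544153412282
```

View pics/m1.png

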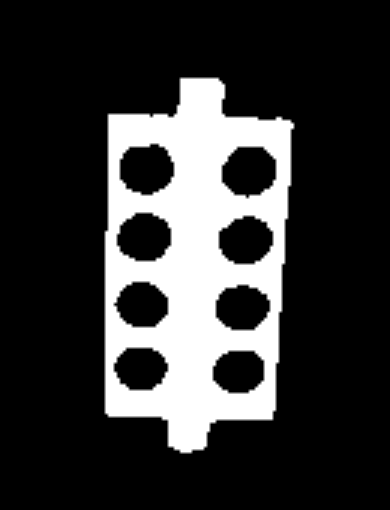

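```bash
python3 -c "
from h import *
plan([502.9,227.4,240],84.75)"
```

```text
t 1.62 pos [490.4 245.6 350.4] F [0.1 0.4 0.2] grip 0.998 j [ 0.46  0.3   1.85 -0.    1.    0.53]
xhead 86.3 d [-0.0862  0.0684  0.5522] w [-0.0001   0.00011  0.0043 ]
```

Emit:
{"api": "servo_tool", "payload": {
  "deltas": [
    [[-0.086, 0.0685, 0.3, 0, 0, 0.0043, 1], [-0.086, 0.0685, 0.552, 0, 0, 0.0043, 1], [-0.086, 0.0685, 0.552, 0, 0, 0.0043, 1], [-0.086, 0.0685, 0.552, 0, 0, 0.0043, 1], [-0.086, 0.0685, 0.552, 0, 0, 0.0043, 1], [-0.086, 0.0685, 0.552, 0, 0, 0.0043, 1], [-0.086, 0.0685, 0.552, 0, 0, 0.0043, 1]]
  ]
}}

```text
time: 2.2
position: [503.6, 228.5, 242.3]
orientation: [0.738, 0.674, 0.001, 0.001]
force: [0.0, -0.4, 0.1]
grip_width: 0.998
```

```bash
python3 -c "
from h import *
plan([502.9,227.4,184],84.75)
im=r.get_image('wrist');cv2.imwrite('pics/w2.png',im[:,:,::-1])"
```

```text
t 2.2 pos [503.6 228.5 242.3] F [ 0.  -0.4  0.1] grip 0.998 j [ 0.42  0.45  1.91 -0.    0.77  0.51]
xhead 84.81 d [-0.0061 -0.0037  0.2915] w [ 0.00039 -0.00018  0.00017]
```

View pics/w2.png

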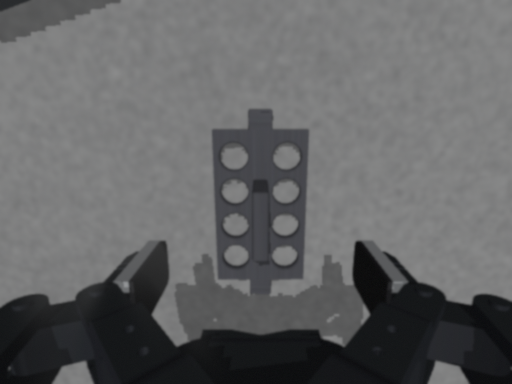

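The insert is centred between the fingers: the handle lies at column 261, and the finger midline is also about 260.

Emit:
{"api": "servo_tool", "payload": {
  "deltas": [
    [[-0.006, -0.004, 0.15, 0.0004, 0, 0, 1], [-0.006, -0.004, 0.29, 0.0004, 0, 0, 1], [-0.006, -0.004, 0.29, 0.0004, 0, 0, 1], [-0.006, -0.004, 0.29, 0.0004, 0, 0, 1], [-0.006, -0.004, 0.29, 0.0004, 0, 0, 1], [-0.006, -0.004, 0.29, 0.0004, 0, 0, 1]]
  ]
}}

```text
time: 2.75
position: [503.7, 227.7, 186.2]
orientation: [0.738, 0.674, 0.002, 0.0]
force: [0.1, 0.4, 0.1]
grip_width: 0.998
```

```bash
python3 -c "
from h import *
plan([502.9,227.4,184],84.75)"
```

```text
t 2.75 pos [503.7 227.7 186.2] F [0.1 0.4 0.1] grip 0.998 j [0.42 0.54 1.93 0.   0.66 0.51]
xhead 84.8 d [-0.0018 -0.0037  0.011 ] w [ 0.00041 -0.00041  0.00015]
```

Emit:
{"api": "servo_tool", "payload": {
  "deltas": [
    [[-0.002, -0.004, 0.01, 0.0004, -0.0004, 0, -1], [-0.002, -0.004, 0.01, 0.0004, -0.0004, 0, -1], [-0.002, -0.004, 0.01, 0.0004, -0.0004, 0, -1], [-0.002, -0.004, 0.01, 0.0004, -0.0004, 0, -1], [-0.002, -0.004, 0.01, 0.0004, -0.0004, 0, -1], [-0.002, -0.004, 0.01, 0.0004, -0.0004, 0, -1], [-0.002, -0.004, 0.01, 0.0004, -0.0004, 0, -1], [-0.002, -0.004, 0.01, 0.0004, -0.0004, 0, -1], [-0.002, -0.004, 0.01, 0.0004, -0.0004, 0, -1], [-0.002, -0.004, 0.01, 0.0004, -0.0004, 0, -1]]
  ]
}}

```text
time: 3.58
position: [503.0, 227.4, 184.4]
orientation: [0.738, 0.674, 0.0, 0.0]
force: [0.2, -0.5, 5.9]
grip_width: 0.107
```

```bash
python3 -c "
from h import *
plan([502.9,227.4,350],84.75)"
```

```text
t 3.58 pos [503.  227.4 184.4] F [ 0.2 -0.5  5.9] grip 0.107 j [0.42 0.55 1.94 0.   0.66 0.51]
xhead 84.81 d [ 0.000e+00 -2.000e-04 -8.278e-01] w [ 8.0e-05 -4.0e-05  1.5e-04]
```

Gripped (about 9 mm), but the held plate would block the wrist camera's view of the rack. So I'll release the insert, which is still on the bench and now centred on the jaws. Then I'll use it to check the camera bias, measure the rack, and come back.

Emit:
{"api": "servo_tool", "payload": {
  "deltas": [
    [[0, 0, 0, 0, 0, 0, 1], [0, 0, 0, 0, 0, 0, 1], [0, 0, 0, 0, 0, 0, 1], [0, 0, 0, 0, 0, 0, 1], [0, 0, 0, 0, 0, 0, 1], [0, 0, 0, 0, 0, 0, 1], [0, 0, 0, 0, 0, 0, 1]]
  ]
}}

```text
time: 4.17
position: [503.0, 227.4, 184.3]
orientation: [0.738, 0.674, 0.0, 0.0]
force: [-0.4, -0.3, -0.3]
grip_width: 0.996
```

Emit:
{"api": "servo_tool", "payload": {
  "deltas": [
    [[0, 0, -0.2, 0, 0, 0, 1], [0, 0, -0.5, 0, 0, 0, 1], [0, 0, -0.83, 0, 0, 0, 1], [0, 0, -0.83, 0, 0, 0, 1], [0, 0, -0.83, 0, 0, 0, 1], [0, 0, -0.83, 0, 0, 0, 1], [0, 0, -0.83, 0, 0, 0, 1], [0, 0, -0.83, 0, 0, 0, 1], [0, 0, -0.83, 0, 0, 0, 1]]
  ]
}}

```text
time: 4.92
position: [502.4, 227.1, 348.6]
orientation: [0.738, 0.674, -0.001, -0.0]
force: [-1.2, 0.2, -0.9]
grip_width: 1.002
```

```bash
cat >> h.py <<'E'
def insert(name):
    s=r.state();pos,q=s["position"],s["orientation"];im=r.get_image("wrist")[:,:,::-1].copy();cv2.imwrite(f"pics/{name}.png",im)
    g=cv2.cvtColor(im,cv2.COLOR_BGR2GRAY);u=proj("wrist",[[502.9,227.4,6]],pos,q)[0].astype(int);print(u)
    m=np.zeros_like(g);sl=(slice(u[1]-75,u[1]+75),slice(u[0]-45,u[0]+45));m[sl]=(g[sl]<82)*255
    c,hr=cv2.findContours(m,cv2.RETR_CCOMP,cv2.CHAIN_APPROX_NONE)
    i=max(range(len(c)),key=lambda k:cv2.contourArea(c[k]))
    w=cast("wrist",c[i].reshape(-1,2),6,pos,q)[:,:2].astype(np.float32);print("rect",cv2.minAreaRect(w))
    hs=[k for k in range(len(c)) if hr[0][k][3]==i and cv2.contourArea(c[k])>30]
    hc=[[cv2.moments(c[k])["m10"]/cv2.moments(c[k])["m00"],cv2.moments(c[k])["m01"]/cv2.moments(c[k])["m00"]] for k in hs]
    W=cast("wrist",hc,3,pos,q)[:,:2];print(len(hs),W.mean(0))
E
python3 -c "
from h import *
insert('w3')
plan([552,-179,370],69)"
```

```text
[262 175]
rect ((502.08544921875, 227.51026916503906), (133.4342498779297, 62.36460876464844), 84.81694793701172)
8 [502.04374705 227.63475759]
t 4.97 pos [502.5 227.2 348.7] F [-0.2  0.1 -0.3] grip 1.002 j [0.42 0.3  1.84 0.   1.   0.51]
xhead 84.8 d [-2.0004  0.4303 -0.1049] w [-0.00033  0.00025  0.0439 ]
```

Emit:
{"api": "servo_tool", "payload": {
  "deltas": [
    [[-1.0, 0.215, -0.05, 0, 0, 0.02, 1], [-1.0, 0.215, -0.05, 0, 0, 0.02, 1], [-1.0, 0.215, -0.05, 0, 0, 0.02, 1], [-1.0, 0.215, -0.05, 0, 0, 0.02, 1], [-1.0, 0.215, -0.05, 0, 0, 0.02, 1], [-1.0, 0.215, -0.05, 0, 0, 0.02, 1]]
  ]
}}

```text
time: 5.47
position: [527.5, 18.9, 358.2]
orientation: [0.78, 0.625, -0.002, 0.0]
force: [0.6, -0.8, 0.6]
grip_width: 0.999
```

```bash
python3 -c "
from h import *
plan([552,-179,370],69)"
```

```text
t 5.47 pos [527.5  18.9 358.2] F [ 0.6 -0.8  0.6] grip 0.999 j [ 0.03  0.26  1.88 -0.    1.    0.26]
xhead 77.4 d [-0.9392  0.335  -0.0564] w [-0.00036  0.00062  0.02334]
```

Emit:
{"api": "servo_tool", "payload": {
  "deltas": [
    [[-0.94, 0.335, -0.06, 0, 0, 0.0233, 1], [-0.94, 0.335, -0.06, 0, 0, 0.0233, 1], [-0.94, 0.335, -0.06, 0, 0, 0.0233, 1], [-0.94, 0.335, -0.06, 0, 0, 0.0233, 1], [-0.94, 0.335, -0.06, 0, 0, 0.0233, 1], [-0.94, 0.335, -0.06, 0, 0, 0.0233, 1], [-0.94, 0.335, -0.06, 0, 0, 0.0233, 1], [-0.94, 0.335, -0.06, 0, 0, 0.0233, 1], [-0.94, 0.335, -0.06, 0, 0, 0.0233, 1], [-0.94, 0.335, -0.06, 0, 0, 0.0233, 1]]
  ]
}}

```text
time: 6.3
position: [551.9, -177.8, 370.3]
orientation: [0.824, 0.567, -0.002, -0.0]
force: [0.7, -0.0, -0.5]
grip_width: 0.997
```

```bash
python3 -c "
from h import *
plan([552,-179,370],69)
im=r.get_image('wrist');cv2.imwrite('pics/w4.png',im[:,:,::-1])
cv2.imwrite('pics/w4z.png',cv2.resize(im[40:300,150:400,::-1],None,fx=2.3,fy=2.3,interpolation=cv2.INTER_CUBIC))"
```

```text
t 6.3 pos [ 551.9 -177.8  370.3] F [ 0.7 -0.  -0.5] grip 0.997 j [-0.31  0.32  1.76 -0.    1.06  0.05]
xhead 69.11 d [-0.0055  0.0027  0.0016] w [-0.00048  0.00062  0.0003 ]
```

View pics/w4.png

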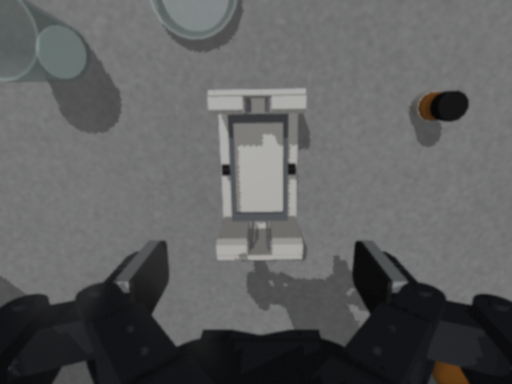

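View pics/w4z.png

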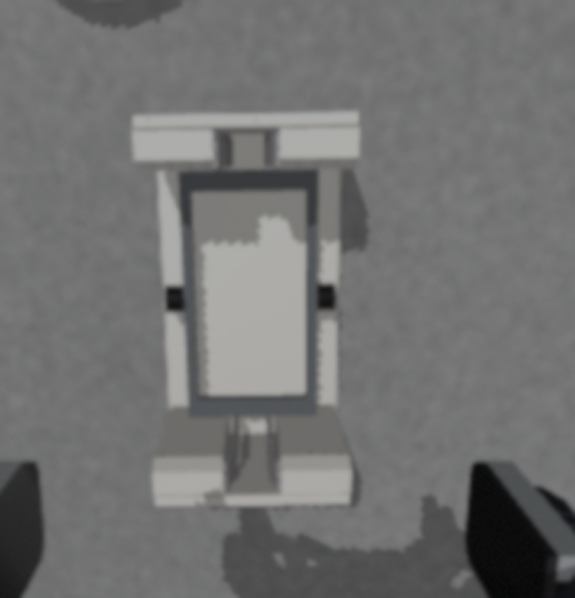

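The rack shows its upper frame at rows 88–110, columns 207–306. The lower frame is at rows 222–260, columns 217–303. The slots are at about columns 257 and 260.

```bash
python3 - <<'E'
from h import *
np.set_printoptions(suppress=True,precision=2)
im=cv2.imread("pics/w4.png");g=cv2.GaussianBlur(cv2.cvtColor(im,cv2.COLOR_BGR2GRAY),(3,3),0).astype(float)
s=r.state();pos,q=s["position"],s["orientation"]
def edge(p):  # positions of |gradient| peaks in profile
    d=np.gradient(p);a=abs(d);o=[]
    for i in range(1,len(p)-1):
        if a[i]>6 and a[i]>=a[i-1] and a[i]>a[i+1]:
            k=a[i-1]-2*a[i]+a[i+1];o.append((round(i+0.5*(a[i-1]-a[i+1])/k,2),round(d[i])))
    return o
for lab,rows in(("up",(94,97,100,103,106)),("low",(248,250,252,254,256))):
    for v in rows: print(lab,v,[(a+195,b) for a,b in edge(g[v,195:325])])
for u in(215,225,235,285,295): print("col",u,[(a+75,b) for a,b in edge(g[75:125,u])],[(a+210,b) for a,b in edge(g[210:275,u])])
E
```

```text
up 94 [(np.float64(207.05), 14), (np.float64(305.8), -10)]
up 97 [(np.float64(206.77), 14), (np.float64(242.35), -19), (np.float64(270.64), 19), (np.float64(306.08), -16)]
up 100 [(np.float64(206.88), 16), (np.float64(242.68), -22), (np.float64(250.35), 15), (np.float64(264.21), -14), (np.float64(269.94), 20), (np.float64(306.03), -16)]
up 103 [(np.float64(207.04), 16), (np.float64(243.36), -20), (np.float64(250.77), 16), (np.float64(264.21), -12), (np.float64(270.28), 19), (np.float64(305.86), -16)]
up 106 [(np.float64(207.33), 16), (np.float64(243.14), -22), (np.float64(250.79), 16), (np.float64(264.19), -12), (np.float64(270.0), 19), (np.float64(305.81), -16)]
low 248 [(np.float64(215.67000000000002), 15), (np.float64(247.17000000000002), -22), (np.float64(252.5), 7), (np.float64(271.12), 20), (np.float64(302.62), -26), (np.float64(306.62), 10)]
low 250 [(np.float64(215.81), 16), (np.float64(246.97), -20), (np.float64(271.17), 18), (np.float64(302.45), -24), (np.float64(306.7), 10)]
low 252 [(np.float64(215.97), 16), (np.float64(247.17000000000002), -16), (np.float64(271.33), 16),
[... 745 characters left out ...]
00000000001), -7), (np.float64(96.83), 7), (np.float64(109.42), -18), (np.float64(114.0), -14), (np.float64(123.0), 18)] [(np.float64(221.1), 6), (np.float64(238.05), 12), (np.float64(244.82999999999998), 6), (np.float64(258.75), -12)]
col 285 [(np.float64(88.21000000000001), 16), (np.float64(95.95), 6), (np.float64(108.65), -18), (np.float64(113.32), -14)] [(np.float64(220.17), 6), (np.float64(237.41), 12), (np.float64(244.17000000000002), 6), (np.float64(258.75), -16)]
col 295 [(np.float64(88.0), 16), (np.float64(92.77), -8), (np.float64(95.8), 8), (np.float64(108.3), -18)] [(np.float64(215.83), -11), (np.float64(237.38), 10), (np.float64(243.82999999999998), 6), (np.float64(258.44), -16)]
```

```bash
python3 - <<'E'
from h import *
np.set_printoptions(suppress=True,precision=2)
s=r.state();pos,q=s["position"],s["orientation"];print(pos)
def c(uv,z=78): return cast("wrist",uv,z,pos,q)[:,:2]
w=c([[206.9,101],[306,101],[216,252],[302.35,252]]);print("widths",np.linalg.norm(w[0]-w[1]),np.linalg.norm(w[2]-w[3]))
a=w[:2].mean(0);b=w[2:].mean(0);d=a-b;print("mid",a,b,"ang",np.degrees(np.arctan2(d[1],d[0])))
# slot
sl=c([[242.6,100],[270.3,100],[247.1,250],[271.15,250]]);a2,b2=sl[:2].mean(0),sl[2:].mean(0);print(np.linalg.norm(sl[0]-sl[1]),np.linalg.norm(sl[2]-sl[3]));d2=a2-b2;print("slots ang",np.degrees(np.arctan2(d2[1],d2[0])))
for uv in ([[207,89.5],[306,87.8],[216,259.7],[302,258.4]],[[225,89.2],[295,88.0],[225,259.6],[295,258.5]]):
    e=c(uv);print("ends",np.linalg.norm(e[0]-e[2]),np.linalg.norm(e[1]-e[3]),"ctr",e.mean(0),"perp ang",[np.degrees(np.arctan2(*(v)[::-1])) for v in (e[1]-e[0],e[3]-e[2])])
ctr=e.mean(0);n=d/np.linalg.norm(d);p=np.array([-n[1],n[0]])
print("lat of mids about ctr",(a-ctr)@p,(b-ctr)@p,(a2-ctr)@p,(b2-ctr)@p, "lineangle")
# inner edge bevel bottom at z=72 / 78
i72=c([[256.5,109.0],[259.3,237.7]],72);i78=c([[256.5,96.3],[259.3,244.5]],78);print("inner72",np.linalg.norm(i72[0]-i72[1]),i72.mean(0),"at78",np.linalg.norm(i78[0]-i78[1]),i78.mean(0))
E
```

```text
[ 551.95 -177.84  370.47]
widths 80.49670362953336 80.30745274813421
mid [ 572.95 -109.46] [ 526.88 -235.81] ang 69.9638473034406
22.490809973250343 22.33465731691504
slots ang 69.95278825001667
ends 151.2707127722572 151.07715698950932 ctr [ 550.25 -171.56] perp ang [np.float64(-19.996949462113747), np.float64(-19.861899120702187)]
ends 151.48070866832614 151.11846855021025 ctr [ 552.02 -172.21] perp ang [np.float64(-20.007195855846597), np.float64(-19.82231865600539)]
lat of mids about ctr 1.8353927762977391 1.8353927762977373 1.8033964849971327 1.8291226631323687 lineangle
inner72 116.54748214757637 [ 550.92 -170.09] at78 130.59617158748637 [ 552.02 -167.43]
```

Rack centre measured at about (550.3, −171.6), angle 69.95°. Frame width reads 80.3–80.5 mm against the given 80, and the end spacing is 151 mm. I'll go back to the insert.

```bash
python3 -c "
from h import *
plan([527,25,365],77)"
```

```text
t 6.35 pos [ 552.  -177.8  370.5] F [ 0.8 -0.1 -0.6] grip 1.001 j [-0.31  0.32  1.76 -0.    1.06  0.05]
xhead 69.11 d [ 0.9031 -0.4782  0.0251] w [-0.00046  0.0006  -0.02192]
```

Emit:
{"api": "servo_tool", "payload": {
  "deltas": [
    [[0.9, -0.478, 0.025, -0.0005, 0.0006, -0.022, 1], [0.9, -0.478, 0.025, -0.0005, 0.0006, -0.022, 1], [0.9, -0.478, 0.025, -0.0005, 0.0006, -0.022, 1], [0.9, -0.478, 0.025, -0.0005, 0.0006, -0.022, 1], [0.9, -0.478, 0.025, -0.0005, 0.0006, -0.022, 1], [0.9, -0.478, 0.025, -0.0005, 0.0006, -0.022, 1], [0.9, -0.478, 0.025, -0.0005, 0.0006, -0.022, 1]]
  ]
}}

```text
time: 6.93
position: [526.2, 27.1, 365.1]
orientation: [0.781, 0.625, 0.0, 0.0]
force: [-0.1, -0.1, 0.2]
grip_width: 1.0
```

```bash
python3 -c "
from h import *
plan([503,227.4,300],84.8)"
```

```text
t 6.93 pos [526.2  27.1 365.1] F [-0.1 -0.1  0.2] grip 1.0 j [ 0.05  0.25  1.88 -0.    1.01  0.27]
xhead 77.32 d [ 0.9517 -0.3333  0.3257] w [ 5.000e-05 -0.000e+00 -2.078e-02]
```

Emit:
{"api": "servo_tool", "payload": {
  "deltas": [
    [[0.952, -0.333, 0.2, 0, 0, -0.0208, 1], [0.952, -0.333, 0.326, 0, 0, -0.0208, 1], [0.952, -0.333, 0.326, 0, 0, -0.0208, 1], [0.952, -0.333, 0.326, 0, 0, -0.0208, 1], [0.952, -0.333, 0.326, 0, 0, -0.0208, 1], [0.952, -0.333, 0.326, 0, 0, -0.0208, 1], [0.952, -0.333, 0.326, 0, 0, -0.0208, 1], [0.952, -0.333, 0.326, 0, 0, -0.0208, 1], [0.952, -0.333, 0.326, 0, 0, -0.0208, 1]]
  ]
}}

```text
time: 7.68
position: [503.5, 226.1, 300.4]
orientation: [0.739, 0.674, 0.0, 0.0]
force: [-0.5, 0.2, -0.5]
grip_width: 0.994
```

```bash
python3 -c "
from h import *
plan([503,227.4,184],84.8)
insert('w5')"
```

```text
t 7.68 pos [503.5 226.1 300.4] F [-0.5  0.2 -0.5] grip 0.994 j [ 0.42  0.37  1.88 -0.    0.89  0.51]
xhead 84.76 d [ 0.0062 -0.0038  0.582 ] w [ 1.4e-04  3.0e-05 -1.2e-04]
[260 185]
rect ((502.0897216796875, 226.28359985351562), (131.3793182373047, 62.670108795166016), 84.77678680419922)
8 [502.16353158 227.72986245]
```

Emit:
{"api": "servo_tool", "payload": {
  "deltas": [
    [[0.007, -0.003, 0.2, 0, 0, 0, 1], [0.007, -0.003, 0.4, 0, 0, 0, 1], [0.007, -0.003, 0.585, 0, 0, 0, 1], [0.007, -0.003, 0.585, 0, 0, 0, 1], [0.007, -0.003, 0.585, 0, 0, 0, 1], [0.007, -0.003, 0.585, 0, 0, 0, 1], [0.007, -0.003, 0.585, 0, 0, 0, 1], [0.007, -0.003, 0.585, 0, 0, 0, 1], [0.007, -0.003, 0.585, 0, 0, 0, 1]]
  ]
}}

```text
time: 8.48
position: [504.0, 227.7, 185.4]
orientation: [0.739, 0.674, 0.002, 0.001]
force: [-0.9, 0.3, -0.1]
grip_width: 0.997
```

```bash
python3 -c "
from h import *
plan([503,227.5,184.3],84.8)"
```

```text
t 8.48 pos [504.  227.7 185.4] F [-0.9  0.3 -0.1] grip 0.997 j [ 0.42  0.54  1.93 -0.    0.66  0.51]
xhead 84.72 d [-0.0013 -0.0048  0.0057] w [ 0.00061 -0.00026 -0.00023]
```

Emit:
{"api": "servo_tool", "payload": {
  "deltas": [
    [[-0.001, -0.005, 0.006, 0.0006, -0.0003, -0.0002, 1], [-0.001, -0.005, 0.006, 0.0006, -0.0003, -0.0002, 1], [-0.001, -0.005, 0.006, 0.0006, -0.0003, -0.0002, 1], [-0.001, -0.005, 0.006, 0.0006, -0.0003, -0.0002, -1], [-0.001, -0.005, 0.006, 0.0006, -0.0003, -0.0002, -1], [-0.001, -0.005, 0.006, 0.0006, -0.0003, -0.0002, -1], [-0.001, -0.005, 0.006, 0.0006, -0.0003, -0.0002, -1], [-0.001, -0.005, 0.006, 0.0006, -0.0003, -0.0002, -1], [-0.001, -0.005, 0.006, 0.0006, -0.0003, -0.0002, -1], [-0.001, -0.005, 0.006, 0.0006, -0.0003, -0.0002, -1]]
  ]
}}

```text
time: 9.32
position: [503.1, 227.6, 184.3]
orientation: [0.739, 0.674, 0.0, 0.0]
force: [1.0, -0.3, 1.1]
grip_width: 0.11
```

Emit:
{"api": "servo_tool", "payload": {
  "deltas": [
    [[0, 0, 0, 0, 0, 0, -1], [0, 0, 0, 0, 0, 0, -1], [0, 0, 0, 0, 0, 0, -1], [0, 0, 0, 0, 0, 0, -1]]
  ]
}}

```text
time: 9.65
position: [503.1, 227.6, 184.3]
orientation: [0.739, 0.674, 0.0, 0.0]
force: [0.8, 0.1, -0.0]
grip_width: 0.104
```

```bash
python3 -c "
from h import *
plan([503,227.4,340],84.8)"
```

```text
t 9.65 pos [503.1 227.6 184.3] F [ 0.8  0.1 -0. ] grip 0.104 j [ 0.42  0.55  1.93 -0.    0.66  0.51]
xhead 84.79 d [-1.000e-03 -1.000e-04 -7.784e-01] w [ 5.e-05  3.e-05 -3.e-05]
```

Emit:
{"api": "servo_tool", "payload": {
  "deltas": [
    [[0, 0, -0.1, 0, 0, 0, -1], [0, 0, -0.25, 0, 0, 0, -1], [0, 0, -0.4, 0, 0, 0, -1], [0, 0, -0.55, 0, 0, 0, -1], [0, 0, -0.7, 0, 0, 0, -1], [0, 0, -0.78, 0, 0, 0, -1], [0, 0, -0.78, 0, 0, 0, -1], [0, 0, -0.78, 0, 0, 0, -1], [0, 0, -0.78, 0, 0, 0, -1]]
  ]
}}

```text
time: 10.4
position: [502.4, 227.3, 338.7]
orientation: [0.739, 0.674, -0.001, -0.0]
force: [0.6, 0.3, -3.5]
grip_width: 0.107
```

```bash
python3 -c "
from h import *
plan([527,25,330],77.4)
im=r.get_image('wrist');cv2.imwrite('pics/w6.png',im[:,:,::-1])"
```

```text
t 10.4 pos [502.4 227.3 338.7] F [ 0.6  0.3 -3.5] grip 0.107 j [ 0.42  0.31  1.85 -0.    0.98  0.51]
xhead 84.79 d [-0.9962  0.2146  0.0446] w [-0.00026  0.00023  0.02053]
```

View pics/w6.png

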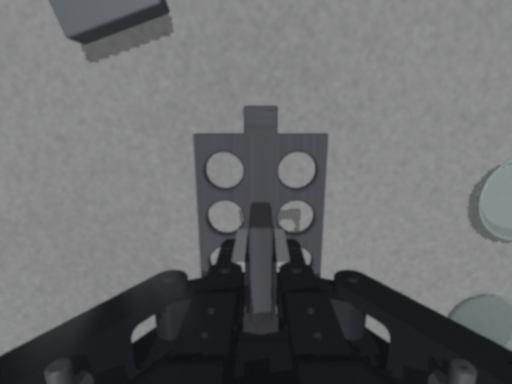

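The insert is held straight: the front ear spans columns 244–277, with its tip at row 106.

```bash
python3 -c "
from h import *
im=cv2.imread('pics/w6.png');g=cv2.cvtColor(im,cv2.COLOR_BGR2GRAY).astype(float)
for v in (112,118,124): p=g[v,235:287];print(v,np.argsort(np.gradient(p))[[0,1,-1,-2]]+235)
p=g[98:115,260];print(p.round())
print(g[128:140,210].round())
p=r.camera_params('wrist')
# in tool frame: identity pose
print(cast('wrist',[[260.7,105.7],[244,118],[277,118],[210,133.5],[310,133.5],[193.5,134],[328,134]],178.3,np.zeros(3),[0,0,0,1]).round(2))
"
```

```text
112 [243 242 277 278]
118 [243 244 277 278]
124 [243 244 277 278]
[137. 137. 136. 136. 136. 135. 130. 112.  88.  80.  81.  82.  81.  81.
  81.  81.  81.]
[130. 130. 130. 127. 117.  98.  80.  77.  79.  79.  78.  79.]
[[ 67.98  -0.63 178.3 ]
 [ 62.49  -8.4  178.3 ]
 [ 62.49   6.95 178.3 ]
 [ 55.4  -24.52 178.3 ]
 [ 55.38  22.59 178.3 ]
 [ 55.16 -32.3  178.3 ]
 [ 55.13  31.07 178.3 ]]
```

Emit:
{"api": "servo_tool", "payload": {
  "deltas": [
    [[-0.996, 0.215, 0.04, 0, 0, 0.0205, -1], [-0.996, 0.215, 0.04, 0, 0, 0.0205, -1], [-0.996, 0.215, 0.04, 0, 0, 0.0205, -1], [-0.996, 0.215, 0.04, 0, 0, 0.0205, -1], [-0.996, 0.215, 0.04, 0, 0, 0.0205, -1], [-0.996, 0.215, 0.04, 0, 0, 0.0205, -1], [-0.996, 0.215, 0.04, 0, 0, 0.0205, -1]]
  ]
}}

```text
time: 11.03
position: [526.6, 23.0, 328.8]
orientation: [0.782, 0.624, -0.003, -0.001]
force: [-0.7, -0.3, -3.8]
grip_width: 0.107
```

```bash
python3 -c "
from h import *
plan([551.05,-171.85,330],69.95)"
```

```text
t 11.03 pos [526.6  23.  328.8] F [-0.7 -0.3 -3.8] grip 0.107 j [ 0.04  0.29  1.91 -0.    0.94  0.27]
xhead 77.2 d [-0.9229  0.335  -0.005 ] w [-0.0008   0.00051  0.02012]
```

Emit:
{"api": "servo_tool", "payload": {
  "deltas": [
    [[-0.923, 0.335, -0.005, -0.0005, 0.0003, 0.0201, -1], [-0.923, 0.335, -0.005, -0.0005, 0.0003, 0.0201, -1], [-0.923, 0.335, -0.005, -0.0005, 0.0003, 0.0201, -1], [-0.923, 0.335, -0.005, -0.0005, 0.0003, 0.0201, -1], [-0.923, 0.335, -0.005, -0.0005, 0.0003, 0.0201, -1], [-0.923, 0.335, -0.005, -0.0005, 0.0003, 0.0201, -1], [-0.923, 0.335, -0.005, -0.0005, 0.0003, 0.0201, -1], [-0.923, 0.335, -0.005, -0.0005, 0.0003, 0.0201, -1], [-0.923, 0.335, -0.005, -0.0005, 0.0003, 0.0201, -1], [-0.923, 0.335, -0.005, -0.0005, 0.0003, 0.0201, -1]]
  ]
}}

```text
time: 11.87
position: [551.0, -170.3, 329.6]
orientation: [0.819, 0.574, -0.001, -0.001]
force: [-0.3, 0.2, -2.9]
grip_width: 0.11
```

```bash
python3 -c "
from h import *
plan([551.05,-171.85,280],69.95)"
```

```text
t 11.87 pos [ 551.  -170.3  329.6] F [-0.3  0.2 -2.9] grip 0.11 j [-0.3   0.36  1.81 -0.    0.98  0.05]
xhead 70.06 d [-0.0069  0.0035  0.2482] w [-0.00043  0.0002   0.00032]
```

Emit:
{"api": "servo_tool", "payload": {
  "deltas": [
    [[-0.007, 0.0035, 0.12, -0.0004, 0.0002, 0.0003, -1], [-0.007, 0.0035, 0.248, -0.0004, 0.0002, 0.0003, -1], [-0.007, 0.0035, 0.248, -0.0004, 0.0002, 0.0003, -1], [-0.007, 0.0035, 0.248, -0.0004, 0.0002, 0.0003, -1], [-0.007, 0.0035, 0.248, -0.0004, 0.0002, 0.0003, -1], [-0.007, 0.0035, 0.248, -0.0004, 0.0002, 0.0003, -1], [-0.007, 0.0035, 0.248, -0.0004, 0.0002, 0.0003, -1]]
  ]
}}

```text
time: 12.45
position: [551.6, -171.9, 281.5]
orientation: [0.819, 0.573, 0.001, 0.001]
force: [0.5, -0.1, -2.4]
grip_width: 0.102
```

```bash
python3 -c "
from h import *
plan([551.05,-171.85,280],69.95)"
```

```text
t 12.45 pos [ 551.6 -171.9  281.5] F [ 0.5 -0.1 -2.4] grip 0.102 j [-0.3   0.43  1.84  0.    0.88  0.04]
xhead 69.97 d [-0.0007 -0.0028  0.0076] w [ 3.4e-04 -2.0e-05  5.0e-05]
```

Emit:
{"api": "servo_tool", "payload": {
  "deltas": [
    [[-0.0007, -0.0028, 0.008, 0.0003, 0, 0, -1], [-0.0007, -0.0028, 0.008, 0.0003, 0, 0, -1], [-0.0007, -0.0028, 0.008, 0.0003, 0, 0, -1], [-0.0007, -0.0028, 0.008, 0.0003, 0, 0, -1]]
  ]
}}

```text
time: 12.78
position: [551.1, -171.9, 280.1]
orientation: [0.819, 0.573, 0.0, 0.0]
force: [-0.6, 0.3, -2.5]
grip_width: 0.104
```

```bash
python3 -c "
from h import *
plan([551.05,-171.85,265],69.95)
im=r.get_image('wrist');cv2.imwrite('pics/w7.png',im[:,:,::-1])
cv2.imwrite('pics/w7z.png',cv2.resize(im[20:170,160:360,::-1],None,fx=3.5,fy=3.5,interpolation=cv2.INTER_CUBIC))
im=r.get_image('scene');cv2.imwrite('pics/s7z.png',cv2.resize(im[120:230,140:270,::-1],None,fx=5,fy=5,interpolation=cv2.INTER_CUBIC))
"
```

```text
t 12.78 pos [ 551.1 -171.9  280.1] F [-0.6  0.3 -2.5] grip 0.104 j [-0.3   0.43  1.84  0.    0.87  0.04]
xhead 69.96 d [ 0.0001 -0.0003  0.0756] w [ 9.e-05 -2.e-05  4.e-05]
```

View pics/w7z.png

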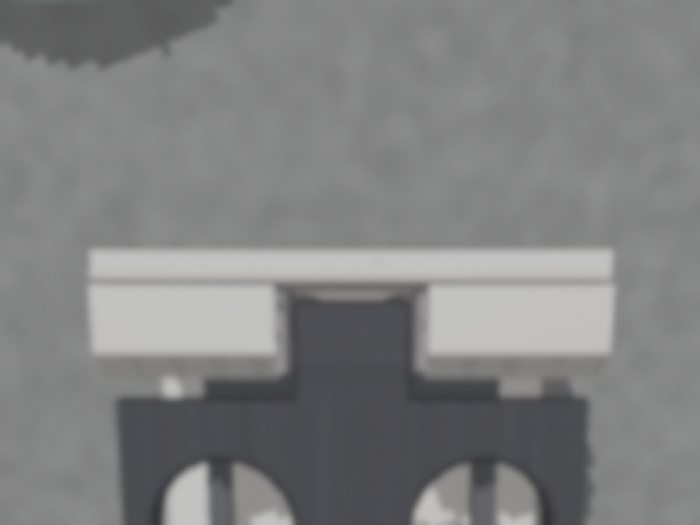

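View pics/s7z.png

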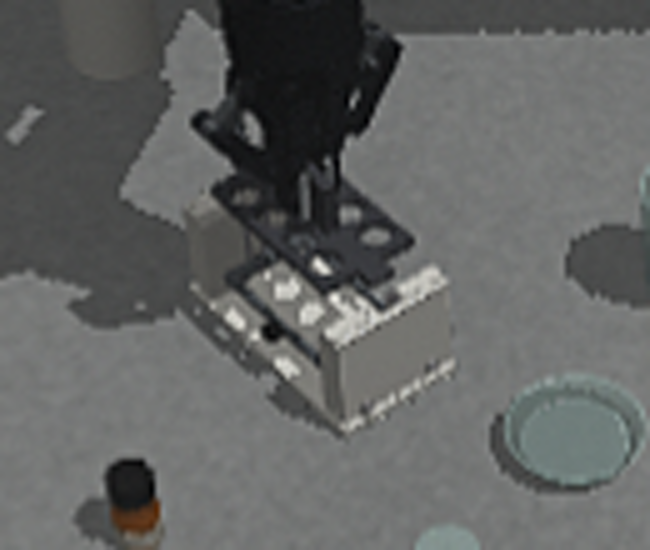

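The front ear sits centred over its slot: ear columns 290–412 and slot columns 276–428 in the zoom, so 351 against 352. I'll put numbers on it.

```bash
python3 -c "
from h import *
im=cv2.imread('pics/w7.png');g=cv2.GaussianBlur(cv2.cvtColor(im,cv2.COLOR_BGR2GRAY),(3,3),0).astype(float)
def edge(p,o,t=8):
    d=np.gradient(p);a=abs(d);return [(round(float(i+0.5*(a[i-1]-a[i+1])/(a[i-1]-2*a[i]+a[i+1])+o),2),int(d[i])) for i in range(1,len(p)-1) if a[i]>t and a[i]>=a[i-1] and a[i]>a[i+1]]
for v in (95,97,110,112,114,116,118): print(v,edge(g[v,170:350],170))
for u in (200,210,255,265,310): print(u,edge(g[80:145,u],80,5))
I=([0,0,0],[0,0,0,1]);zt=280.1
s=r.state()
print('frame',cast('wrist',[[185.3,96],[335.2,96]],zt-78,*I).round(2).tolist())
"

```

```text
95 [(185.07, 17), (334.57, -16)]
97 [(184.96, 15), (334.43, -16)]
110 [(185.1, 17), (241.12, -19), (278.27, 18), (281.8, 15), (334.72, -18)]
112 [(185.19, 16), (241.32, -21), (278.12, 17), (281.75, 17), (334.68, -18)]
114 [(185.42, 16), (238.32, -16), (241.56, -19), (278.19, 18), (281.61, 16), (334.56, -17)]
116 [(185.64, 16), (238.19, -17), (241.75, -18), (278.27, 19), (334.43, -17)]
118 [(185.73, 15), (239.0, -16), (241.59, -18), (278.33, 19), (334.23, -16)]
200 [(90.83, 17), (98.39, -9), (101.58, 10), (120.91, -19), (132.89, -17)]
210 [(90.94, 18), (98.5, -9), (101.58, 10), (120.88, -19), (127.7, 14), (133.24, -30)]
255 [(90.88, 18), (99.72, -22), (105.41, -16)]
265 [(90.9, 17), (99.74, -22), (105.42, -16)]
310 [(90.91, 17), (98.56, -9), (101.58, 10), (120.88, -18), (132.94, -19)]
frame [[72.9, -40.49, 202.1], [72.86, 38.88, 202.1]]
```

```bash
python3 -c "
from h import *
I=([0,0,0],[0,0,0,1]);zt=280.1
print('outer',cast('wrist',[[260,90.9]],zt-78,*I).round(2),'ear',cast('wrist',[[260,105.4]],178.3,*I).round(2),'plate',cast('wrist',[[210,133.1]],178.3,*I).round(2))
plan([551.05,-171.85,255],69.95)"
```

```text
outer [[ 75.5   -0.92 202.1 ]] ear [[ 67.9   -0.88 178.3 ]] plate [[ 55.38 -24.45 178.3 ]]
t 12.88 pos [ 551.  -171.9  279.9] F [ 0.3  0.2 -2.5] grip 0.11 j [-0.31  0.43  1.84  0.    0.87  0.04]
xhead 69.96 d [0.0003 0.     0.1247] w [ 4.e-05 -2.e-05  3.e-05]
```

Emit:
{"api": "servo_tool", "payload": {
  "deltas": [
    [[0, 0, 0.03, 0, 0, 0, -1], [0, 0, 0.06, 0, 0, 0, -1], [0, 0, 0.09, 0, 0, 0, -1], [0, 0, 0.11, 0, 0, 0, -1], [0, 0, 0.12, 0, 0, 0, -1], [0, 0, 0.12, 0, 0, 0, -1]]
  ]
}}

```text
time: 13.38
position: [550.8, -171.8, 255.1]
orientation: [0.819, 0.573, -0.0, -0.0]
force: [0.1, -0.7, -2.2]
grip_width: 0.103
```

```bash
python3 -c "
from h import *
plan([551.05,-171.85,245],69.95);print(r.state()['wrist_torque'])"
```

```text
t 13.38 pos [ 550.8 -171.8  255.1] F [ 0.1 -0.7 -2.2] grip 0.103 j [-0.31  0.46  1.85  0.    0.83  0.04]
xhead 69.96 d [0.0003 0.001  0.0506] w [-1.5e-04 -1.0e-05  4.0e-05]
[ 0.03774739 -0.02172077 -0.00336228]
```

Emit:
{"api": "servo_tool", "payload": {
  "deltas": [
    [[0, 0.001, 0.015, 0, 0, 0, -1], [0, 0.001, 0.03, 0, 0, 0, -1], [0, 0.001, 0.045, 0, 0, 0, -1], [0, 0.001, 0.06, 0, 0, 0, -1], [0, 0.001, 0.07, 0, 0, 0, -1], [0, 0.001, 0.07, 0, 0, 0, -1]]
  ]
}}

```text
time: 13.88
position: [551.1, -171.9, 240.9]
orientation: [0.819, 0.573, -0.0, -0.0]
force: [0.5, -0.3, -1.4]
grip_width: 0.109
```

```bash
python3 -c "
from h import *
plan([551.05,-171.85,232],69.95);print(r.state()['wrist_torque'])"
```

```text
t 13.88 pos [ 551.1 -171.9  240.9] F [ 0.5 -0.3 -1.4] grip 0.109 j [-0.3   0.48  1.86  0.    0.8   0.04]
xhead 69.96 d [ 0.0001 -0.0004  0.0445] w [-1.e-04 -2.e-05  3.e-05]
[ 0.06673102 -0.03090264 -0.06098461]
```

Emit:
{"api": "servo_tool", "payload": {
  "deltas": [
    [[0, 0, 0.01, 0, 0, 0, -1], [0, 0, 0.02, 0, 0, 0, -1], [0, 0, 0.03, 0, 0, 0, -1], [0, 0, 0.04, 0, 0, 0, -1], [0, 0, 0.04, 0, 0, 0, -1]]
  ]
}}

```text
time: 14.3
position: [551.1, -171.9, 232.5]
orientation: [0.819, 0.573, -0.0, -0.0]
force: [0.3, -0.1, 0.3]
grip_width: 0.106
```

```bash
python3 -c "
from h import *
plan([551.05,-171.85,226],69.95);print(r.state()['wrist_torque'])
im=r.get_image('wrist');cv2.imwrite('pics/w8.png',im[:,:,::-1])
im=r.get_image('scene');cv2.imwrite('pics/s8z.png',cv2.resize(im[120:230,140:270,::-1],None,fx=5,fy=5,interpolation=cv2.INTER_CUBIC))
"
```

```text
t 14.3 pos [ 551.1 -171.9  232.5] F [ 0.3 -0.1  0.3] grip 0.106 j [-0.31  0.5   1.86  0.    0.78  0.04]
xhead 69.96 d [ 0.0002 -0.0002  0.0324] w [-1.2e-04 -2.0e-05  3.0e-05]
[ 0.00438035 -0.0308658   0.0079498 ]
```

View pics/w8.png

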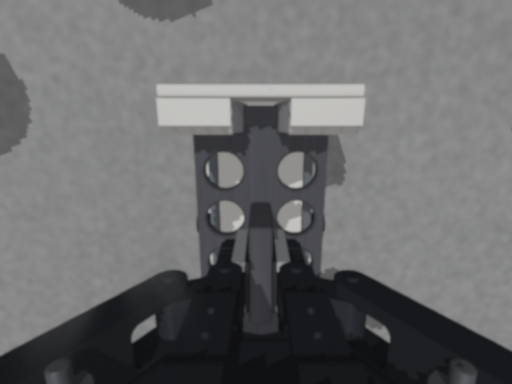

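View pics/s8z.png

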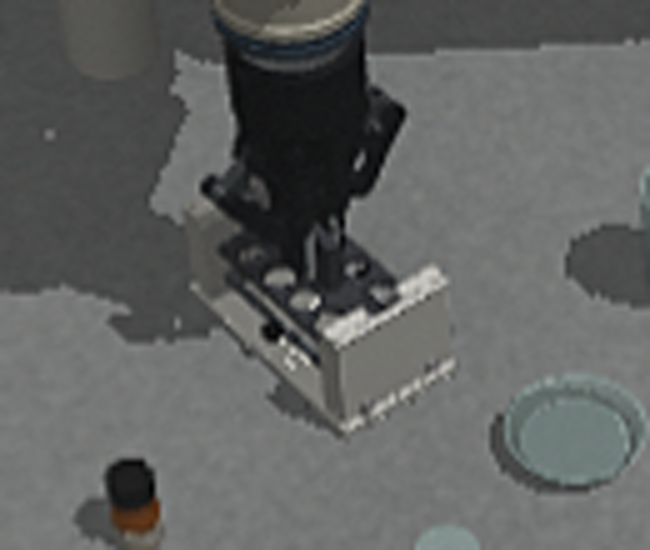

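Both ears are inside their slots, the front ear tip is still at row 106 (no slip), and force is near zero. From here I'll feel for the ledges in small steps.

Emit:
{"api": "servo_tool", "payload": {
  "deltas": [
    [[0, 0, 0.008, 0, 0, 0, -1], [0, 0, 0.016, 0, 0, 0, -1], [0, 0, 0.024, 0, 0, 0, -1], [0, 0, 0.026, 0, 0, 0, -1]]
  ]
}}

```text
time: 14.73
position: [551.2, -171.9, 227.2]
orientation: [0.819, 0.573, -0.0, -0.0]
force: [-1.1, -0.4, 4.0]
grip_width: 0.105
```

Emit:
{"api": "servo_tool", "payload": {
  "deltas": [
    [[0, 0, 0.005, 0, 0, 0, -1], [0, 0, 0.01, 0, 0, 0, -1], [0, 0, 0.01, 0, 0, 0, -1]]
  ]
}}

```text
time: 14.98
position: [551.1, -171.9, 225.0]
orientation: [0.819, 0.573, -0.0, -0.0]
force: [0.1, 0.3, 2.2]
grip_width: 0.105
```

Emit:
{"api": "servo_tool", "payload": {
  "deltas": [
    [[0, 0, 0.005, 0, 0, 0, -1], [0, 0, 0.01, 0, 0, 0, -1], [0, 0, 0.012, 0, 0, 0, -1]]
  ]
}}

```text
time: 15.23
position: [551.2, -171.9, 222.6]
orientation: [0.819, 0.573, -0.0, -0.0]
force: [-0.2, 0.2, 5.1]
grip_width: 0.107
```

Emit:
{"api": "servo_tool", "payload": {
  "deltas": [
    [[0, 0, 0.005, 0, 0, 0, -1], [0, 0, 0.01, 0, 0, 0, -1], [0, 0, 0.012, 0, 0, 0, -1]]
  ]
}}

```text
time: 15.48
position: [551.2, -171.9, 220.1]
orientation: [0.819, 0.573, -0.0, -0.0]
force: [-0.4, -0.5, 4.4]
grip_width: 0.105
```

Emit:
{"api": "servo_tool", "payload": {
  "deltas": [
    [[0, 0, 0.005, 0, 0, 0, -1], [0, 0, 0.01, 0, 0, 0, -1], [0, 0, 0.012, 0, 0, 0, -1]]
  ]
}}

```text
time: 15.73
position: [551.2, -171.9, 217.6]
orientation: [0.819, 0.573, -0.0, -0.0]
force: [-1.5, -0.2, 5.2]
grip_width: 0.107
```

Emit:
{"api": "servo_tool", "payload": {
  "deltas": [
    [[0, 0, 0.005, 0, 0, 0, -1], [0, 0, 0.01, 0, 0, 0, -1], [0, 0, 0.012, 0, 0, 0, -1]]
  ]
}}

```text
time: 15.98
position: [551.2, -171.9, 215.1]
orientation: [0.819, 0.573, -0.0, -0.0]
force: [-0.2, 1.4, 5.7]
grip_width: 0.107
```

Emit:
{"api": "servo_tool", "payload": {
  "deltas": [
    [[0, 0, 0.005, 0, 0, 0, -1], [0, 0, 0.01, 0, 0, 0, -1], [0, 0, 0.012, 0, 0, 0, -1]]
  ]
}}

```text
time: 16.23
position: [551.2, -171.9, 212.7]
orientation: [0.819, 0.573, -0.0, -0.0]
force: [-0.7, -0.1, 5.1]
grip_width: 0.111
```

Emit:
{"api": "servo_tool", "payload": {
  "deltas": [
    [[0, 0, 0.005, 0, 0, 0, -1], [0, 0, 0.01, 0, 0, 0, -1], [0, 0, 0.012, 0, 0, 0, -1]]
  ]
}}

```text
time: 16.48
position: [551.3, -172.0, 211.9]
orientation: [0.819, 0.573, -0.0, -0.0]
force: [-8.6, 2.4, 30.5]
grip_width: 0.111
```

There's a sharp rise to about 30 N at TCP z 211.9, so the underside is near 27.6 mm. I'll relax the push and check.

Emit:
{"api": "servo_tool", "payload": {
  "deltas": [
    [[0, 0, 0, 0, 0, 0, -1], [0, 0, 0, 0, 0, 0, -1]]
  ]
}}

```text
time: 16.65
position: [551.2, -171.9, 211.9]
orientation: [0.819, 0.573, -0.0, -0.0]
force: [-1.3, 1.0, 7.1]
grip_width: 0.106
```

```bash
python3 -c "
from h import *
plan([551.05,-171.85,212],69.95);print(r.state()['wrist_torque'],R.from_quat(r.state()['orientation']).as_matrix().round(4))
im=r.get_image('wrist');cv2.imwrite('pics/w9.png',im[:,:,::-1])
im=r.get_image('scene');cv2.imwrite('pics/s9z.png',cv2.resize(im[130:220,150:250,::-1],None,fx=6,fy=6,interpolation=cv2.INTER_CUBIC))
"
```

```text
t 16.65 pos [ 551.2 -171.9  211.9] F [-1.3  1.   7.1] grip 0.106 j [-0.3   0.53  1.87  0.    0.74  0.04]
xhead 69.96 d [ 0.0001 -0.0006 -0.0003] w [-9.e-05 -2.e-05  4.e-05]
[ 0.13241879  0.25512923 -0.02527744] [[ 3.426e-01  9.395e-01 -5.000e-04]
 [ 9.395e-01 -3.426e-01  3.000e-04]
 [ 1.000e-04 -6.000e-04 -1.000e+00]]
```

View pics/w9.png

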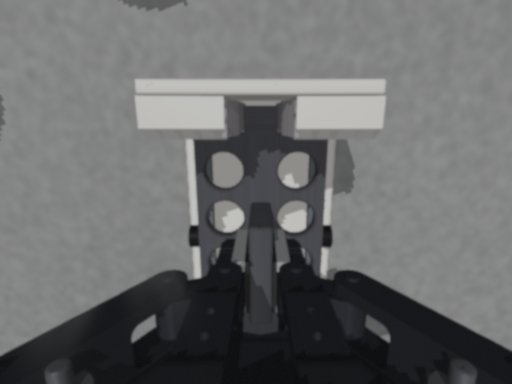

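View pics/s9z.png

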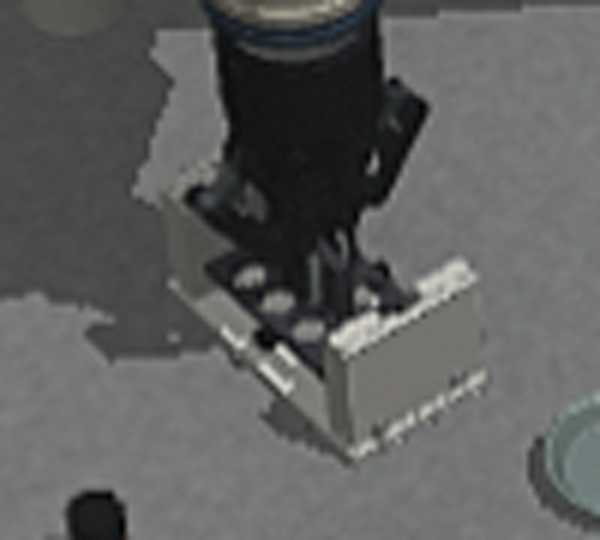

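Ear tip row is unchanged and the plate looks level. I'll do one more gentle press and read the moment, to check that both ends bear.

Emit:
{"api": "servo_tool", "payload": {
  "deltas": [
    [[0, 0, 0.003, 0, 0, 0, -1], [0, 0, 0.006, 0, 0, 0, -1], [0, 0, 0.006, 0, 0, 0, -1]]
  ]
}}

```text
time: 17.0
position: [551.3, -171.9, 211.9]
orientation: [0.819, 0.573, -0.0, -0.0]
force: [-5.9, 1.5, 20.1]
grip_width: 0.105
```

```bash
python3 -c "
from h import *
plan([551.05,-171.85,212],69.95);s=r.state();print(s['wrist_torque'],R.from_quat(s['orientation']).inv().apply(s['wrist_torque']),R.from_quat(s['orientation']).inv().apply(s['force']))"
```

```text
t 17.0 pos [ 551.3 -171.9  211.9] F [-5.9  1.5 20.1] grip 0.105 j [-0.3   0.53  1.87  0.    0.74  0.04]
xhead 69.96 d [-0.     -0.0013 -0.0005] w [-1.2e-04 -2.0e-05  3.0e-05]
[ 0.29038437  0.94024778 -0.05575188] [ 0.98282246 -0.04932793  0.0558929 ] [ -0.61086373  -6.09061636 -20.10935215]
```

The moment along the insert's length is about 0 (−0.05 N m at 20 N), so both ends bear. Relaxing, then opening.

Emit:
{"api": "servo_tool", "payload": {
  "deltas": [
    [[0, 0, 0, 0, 0, 0, -1], [0, 0, 0, 0, 0, 0, -1], [0, 0, 0, 0, 0, 0, -1], [0, 0, 0, 0, 0, 0, 1], [0, 0, 0, 0, 0, 0, 1], [0, 0, 0, 0, 0, 0, 1], [0, 0, 0, 0, 0, 0, 1], [0, 0, 0, 0, 0, 0, 1], [0, 0, 0, 0, 0, 0, 1], [0, 0, 0, 0, 0, 0, 1]]
  ]
}}

```text
time: 17.83
position: [551.3, -171.9, 211.9]
orientation: [0.819, 0.573, -0.0, -0.0]
force: [0.8, 0.1, 0.8]
grip_width: 1.001
```

Emit:
{"api": "servo_tool", "payload": {
  "deltas": [
    [[0, 0, -0.05, 0, 0, 0, 1], [0, 0, -0.15, 0, 0, 0, 1], [0, 0, -0.3, 0, 0, 0, 1], [0, 0, -0.5, 0, 0, 0, 1], [0, 0, -0.7, 0, 0, 0, 1], [0, 0, -0.79, 0, 0, 0, 1], [0, 0, -0.79, 0, 0, 0, 1], [0, 0, -0.79, 0, 0, 0, 1], [0, 0, -0.79, 0, 0, 0, 1]]
  ]
}}

```text
time: 18.58
position: [550.9, -171.9, 369.5]
orientation: [0.819, 0.573, -0.0, -0.001]
force: [0.1, -0.4, 0.3]
grip_width: 0.999
```

```bash
python3 -c "
from h import *
plan([551.05,-171.85,370],69.95)
im=r.get_image('wrist');cv2.imwrite('pics/w10.png',im[:,:,::-1])
cv2.imwrite('pics/w10z.png',cv2.resize(im[60:290,170:350,::-1],None,fx=2.6,fy=2.6,interpolation=cv2.INTER_CUBIC))
im=r.get_image('scene');cv2.imwrite('pics/s10z.png',cv2.resize(im[130:220,150:250,::-1],None,fx=6,fy=6,interpolation=cv2.INTER_CUBIC))
"
```

```text
t 18.58 pos [ 550.9 -171.9  369.5] F [ 0.1 -0.4  0.3] grip 0.999 j [-0.31  0.32  1.77  0.    1.06  0.04]
xhead 69.96 d [ 0.0004  0.0006 -0.0025] w [-2.4e-04 -1.0e-05  3.0e-05]
```

View pics/w10z.png

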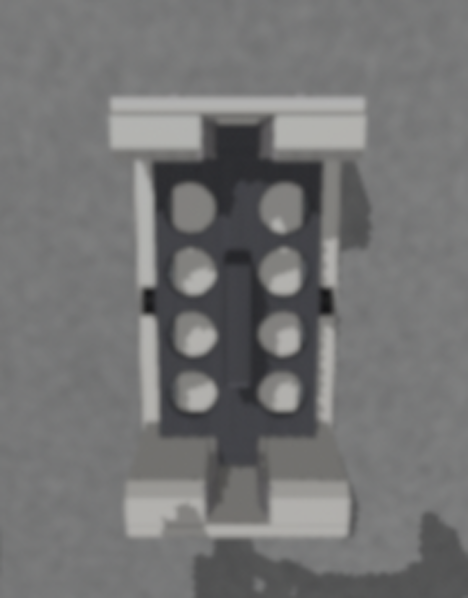

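View pics/s10z.png

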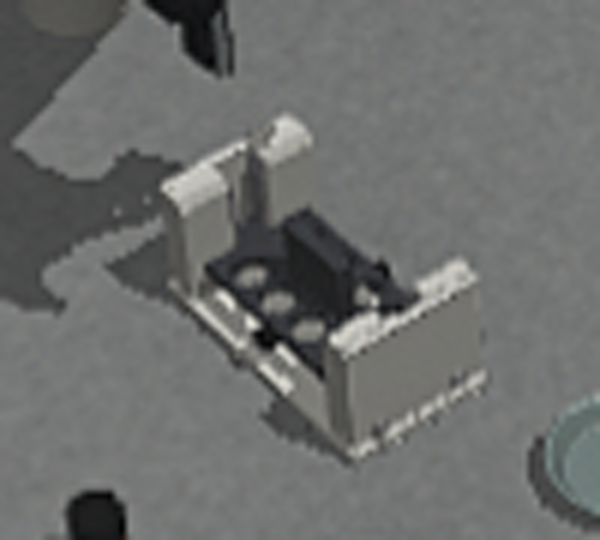

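The insert is in the rack with both ears in the slots. I'll check numerically that it lies level by comparing plate widths at both ends at z=33.6, and that the glassware hasn't moved.

```bash
python3 -c "
from h import *
s=r.state();pos,q=s['position'],s['orientation']
im=cv2.imread('pics/w10.png');g=cv2.GaussianBlur(cv2.cvtColor(im,cv2.COLOR_BGR2GRAY),(3,3),0).astype(float)
# plate edge: dark <70 runs by row
for v in (128,132,150,170,190,205,215,222):
    row=g[v];d=np.gradient(row)
    L=220+np.argmin(d[220:240]);Rr=285+np.argmax(d[285:302])
    w=cast('wrist',[[L,v],[Rr,v]],33.6,pos,q);print(v,L,Rr,np.linalg.norm(w[0]-w[1]).round(1))
hc=[];m=(g[115:235,225:300]>88).astype(np.uint8)
n,l,st,c=cv2.connectedComponentsWithStats(m)
C=[(c[i]+[225,115]) for i in range(1,n) if 150<st[i,4]<500 and st[i,2]<25];print(len(C))
a=cast('wrist',C,31,pos,q)[:,:2];print(a.round(1),a.mean(0))
b=r.get_image('top')[:,:,::-1].copy();cv2.imwrite('pics/t2.png',b)
"
```

```text
128 228 293 62.9
132 228 293 63.1
150 229 293 63.1
170 229 294 65.2
190 230 292 63.3
205 231 292 63.2
215 231 292 63.7
222 231 292 64.1
9
[[ 535.5 -123.1]
 [ 546.2 -130.4]
 [ 578.  -142.1]
 [ 570.3 -165.2]
 [ 538.1 -153.5]
 [ 529.5 -177. ]
 [ 561.8 -188.7]
 [ 521.3 -199.5]
 [ 553.5 -211.4]] [ 548.24009523 -165.66243797]
```

View pics/t2.png

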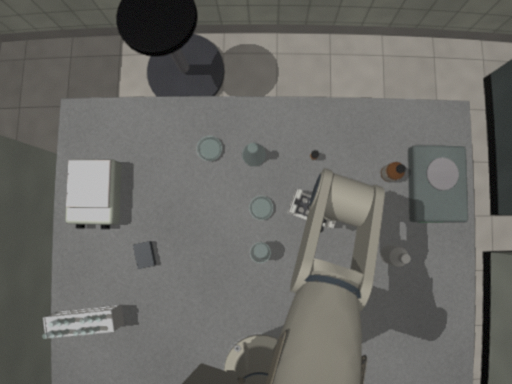

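```bash
python3 -c "
from h import *
print(r.job_done())"
```

```text
the job is handed in; nothing more can be done
None
```

The insert is seated in the rack and released, and the job was handed in at about 19 s of the 72 s allowed.

**What I did:**
- I gripped the insert once, then let it go on the bench. That centred it on the jaws and showed the wrist camera reads about 0.8 mm off sideways.
- I then measured the rack, gripped the insert again, and lowered it into the slots in small steps.

**Checks that agreed:**
- **Alignment:** above the slots, the front ear was within about 0.1 mm of the slot's centre and the end offset was 7.6 mm against 7.5 expected. The rear ear was hidden by the gripper.
- **Ledge contact:** clip drag was about 5 N, then the force rose sharply to 30 N at an underside height of about 27.6 mm. A second press to 20 N stopped at the same height. The moment along the insert was about zero, so both ends bear.
- **After release:** the arm touches nothing and its force reads about zero. In the pictures the insert sits in the rack with both ears in the slots. The dishes, flask, beaker, vial, amber bottle and box appear unmoved; the arm partly covers the rack and squeeze bottle in the last top view.

**Weaker results:**
- **Levelness by camera:** plate widths were 63–65 mm along the plate (64 given), which only confirms level to a few millimetres. The force readings are the real evidence.
- **Hole check:** my last hole-centre check was spoiled by a false ninth blob, so I did not use it.
- **Side force:** there was up to about 9 N of sideways force during the presses, gone once I let go.

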